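Find the card clamp with the right gap by feel

ROBOT

A 7-joint arm with a two-finger parallel gripper is mounted at the origin on the work surface. World frame = base frame: x ahead of the robot, y to its left, z up, the work surface at z = 0. Lengths are in m, angles in rad, forces in N, time in s.
With the tool pointing down it reaches from about 0.425 to 0.925 m from the base axis. Payload 6.8 kg.
Tool frame: the origin (TCP) lies at the very end of the fingers, on their centre line; the grasp point (between the pads) lies 19 mm behind it; x points along the fingers, y is the direction in which the jaws open and shut, and the axes are right-handed (so a half turn about x gives the same grasp; the last joint's range is limited). The gripper opens to 88 mm and grips with 3 to 60 N. Pads are 20 mm wide; open, the fingers measure 115 mm over their backs; the gripper's body (75 mm by 178 mm) begins 61 mm behind the grasp point.
Start: joints at [-1.245, 0.477, 0.022, 1.555, -0.011, 1.109, -0.083], TCP at [0.284, 0.612, 0.223] pointing down, gripper open.
Joint ranges: [-2.96, 2.96], [-0.34, 2.1], [-1.41, 1.46], [0.24, 2.44], [-1.37, 4.51], [0.17, 1.92], [-2.96, 2.96]. Speed limits (rad/s): [2.39, 2.39, 3.14, 3.14, 3.14, 3.14, 3.14].

INTERFACE

Orientations are given as a unit quaternion [x, y, z, w].
In Python, from cell import ctrl gives the robot as it stands.
- The arm moves only by the shell command python3 -m pendant 'ROWS' [FORCE]. ROWS is JSON, a list of rows, each an object with "slide": the shift along the tool's x, y, z in cm, a list of three; "turn": the turn about the tool's x in degrees; "fingers": the opening, from 0 (shut) to 1 (fully open). A call has exactly 8 rows; each row shifts and turns the commanded pose from where the row before left it, along the tool's axes as they then stand; what a row does not reach is not made up. A row lasts 1/8 s, in which the tool goes at most 62.5 mm and 10.7 degrees, less where a joint would pass 70% of its speed; a pose out of reach is approached as far as the arm can. A call with a gripper value outside its range is refused whole. The fingers move at their own pace and stop on an object; FORCE is the grip in N (left out, the last holds). Time passes only in rows, so rows that do not move let the fingers close, or fill a call up. It gives the time, the measured TCP pose, the force and the opening at its end, in the units of the state.
- ctrl.observe(): the state, without advancing time (a new reading comes with each control period).
- ctrl.capture(name): name is "side" or "top"; returns a dict with "image" (384x512x3 uint8, red, green, blue), "fov_y" (degrees; the focal length in pixels is half the picture's height over the tangent of half this angle, whatever the lens; pixels are square), "cx", "cy" (the principal point, pixels), "distortion" ([k1, k2, p1, p2, k3] as OpenCV has them; the pictures are not rectified), "xyz" and "attitude" of the camera in the world. Camera axes: x right, y up, looking along -z (the intrinsics and any distortion apply to the point x, -y, -z); pixel columns grow to the right and rows downward; lengths in m; the calibration is good to about 2 mm. A picture is of the moment at which its call begins. There is no depth.
- ctrl.close_job(): hands the job in, once; it reports no verdict.
The state is a dict: "clock": time; "q": joint angles; "joint_velocities": joint speeds; "joint_efforts": joint torques, N m; "eef_pos": TCP position; "ee_rot": TCP orientation; "wrist_force": force on the tool from outside, world axes, zero at the start; "ft_torque": the same for the moment, N m; "grip_width": finger opening in m.
Only numpy, scipy, OpenCV 4.12 (cv2) and the standard library are available. Lean on these libraries where they do the work, as an engineer would, in place of code of your own. Each camera call takes 0.05 s, during which the arm holds its last target.

TASK

The four card clamps on the mounting plate look alike: one is too tight for the feeler blade, two are so worn out that it slides in slack, and just one has the right gap and drags on it all the way down. Lift the blade out of its stand, try it gently in the clamps to find the right one by feel without ever forcing it, then leave it standing there, pushed fully home and let go. Do not disturb the other things on the bench.

Things in the scene. Friction and masses are not known exactly. Their poses are not given: they have to be found in the camera images.
- blade: Feeler blade, 0.1 kg, handle up. Origin: centre of its lowest edge; z up to the handle, x along its width, y through its thickness; front and back alike. From the tip up: nose z = 0 to 8 mm, 24 mm wide, tapering from 3 mm thick; steel blade to z = 38 mm, 28 mm wide (x), 6 mm thick (y); steel collar 46 x 20 mm, z = 38 to 42 mm; grey handle above. A half turn about z makes no difference
- blade_tip (a point): The blade's tip, centre of its lowest edge: the blade's origin
- blade_grip (a point): Grip point on the blade's grey handle, 68 mm above its tip. The handle is 38 mm wide (x), 14 mm thick (y) and spans 42 to 88 mm above the tip. Grip it from above across its thickness (y); a grip of 40 N holds without slip
- stand: Fixed wooden stand on a dark steel foot 90 x 70 mm, 45 mm high, with an upright slot in which the blade stands loosely at the start, collar resting on the wood, tip 7 mm above the bench. Origin under its centre, x along the slot. The blade lifts straight up and is clear after 45 mm
- plate: Fixed aluminium mounting plate 160 x 340 mm, 6 mm thick (edges 14 mm), carrying the four clamps in a row along its y axis, 75 mm apart. Origin under its centre
- clamp_a: One of four look-alike card clamps: black block 56 x 40 mm (x, y), 45 mm high, steel lips on top, fixed on the plate. Origin under its centre, on the plate's top. In its top, centred, an upright slot 34 mm long (x), 8 mm wide (y), long edges chamfered to about 11 mm. Which letter has which fit changes from start to start
- clamp_b: As clamp_a, fit unknown. In every clamp: fully home, the blade's collar rests on the clamp's top (45 mm above its origin) and the blade's tip is 7 mm above the clamp's origin
- clamp_c: As clamp_a, fit unknown. A too tight clamp stops the blade's nose about 30 mm above the clamp's origin: pushed on, it yields some 1 mm per 8 N and no more than 4 mm; more than 30 N there is forcing it. A slack clamp lets the blade down to home with almost no resistance (under 1.5 N)
- clamp_d: As clamp_a, fit unknown. In the right clamp two spring pads pinch the blade with 4 to 7 N from when its tip is about 28 mm above the clamp's origin; while moving it drags with some 4 to 11 N all the way to home (less once it stands still), and it stays gripped when let go.
- pad_a: One of the two small pads inside clamp_a, the one on the +y side of the slot. Its frame equals the clamp's frame at the start whatever the fit, so it tells nothing of it; in the right clamp the blade pushes it 0.3 to 2 mm to +y
- pad_b: One of the two small pads inside clamp_b, the one on the +y side of the slot. Its frame equals the clamp's frame at the start whatever the fit, so it tells nothing of it; in the right clamp the blade pushes it 0.3 to 2 mm to +y
- pad_c: One of the two small pads inside clamp_c, the one on the +y side of the slot. Its frame equals the clamp's frame at the start whatever the fit, so it tells nothing of it; in the right clamp the blade pushes it 0.3 to 2 mm to +y
- pad_d: One of the two small pads inside clamp_d, the one on the +y side of the slot. Its frame equals the clamp's frame at the start whatever the fit, so it tells nothing of it; in the right clamp the blade pushes it 0.3 to 2 mm to +y
- screwdriver: Loose screwdriver lying on the bench, a bystander; origin under its middle
- bin: Small loose blue open bin 100 x 70 x 40 mm, a bystander; origin under its centre
- carton: Loose cardboard carton 90 x 120 x 60 mm, a bystander; origin under its centre
- psu: Loose aluminium power unit 130 x 80 x 41 mm, a bystander; origin under its centre
Things that resemble listed ones, but are neither listed nor needed, are in the scene too. Of the things like the blade, leave any that is orange; of the rest the larger one is meant.

How it is judged:
On the way:
1. The blade is lifted clear of its stand (height (world z) of blade_tip above 0.052 m and angle between blade's own z axis and vertical below 0.35 rad), for 0.1 s.
At the end, for the whole second after the job is handed in: The blade stands upright (within 7 degrees) in the clamp whose spring pad presses on it with more than 2 N, its tip within 2.5 mm of fully home and within 6 mm of the slot's middle, at rest and released (((z of blade_tip in the frame of clamp_a between 0.004 and 0.0095 m and horizontal distance between blade_tip and clamp_a below 0.006 m and contact force between blade and pad_a above 2 N) or (z of blade_tip in the frame of clamp_b between 0.004 and 0.0095 m and horizontal distance between blade_tip and clamp_b below 0.006 m and contact force between blade and pad_b above 2 N) or (z of blade_tip in the frame of clamp_c between 0.004 and 0.0095 m and horizontal distance between blade_tip and clamp_c below 0.006 m and contact force between blade and pad_c above 2 N) or (z of blade_tip in the frame of clamp_d between 0.004 and 0.0095 m and horizontal distance between blade_tip and clamp_d below 0.006 m and contact force between blade and pad_d above 2 N)) and angle between blade's own z axis and vertical below 0.12 rad and linear speed of blade below 0.01 m/s and contact force between the fingers and blade below 0.1 N); the robot touches nothing.
It fails at once if the blade is forced: it bears with more than 30 N on a pad inside a clamp, as when pushed on into the too tight one (contact force between blade and pad_a above 30 N or contact force between blade and pad_b above 30 N or contact force between blade and pad_c above 30 N or contact force between blade and pad_d above 30 N).
It fails at once if a bystander is moved by more than 20 mm (distance of any of screwdriver, bin, carton, psu from where it was at the start of the episode above 0.02 m).
It also fails if it takes over 67 s, if anything falls off the work surface, if the arm or the gripper's body presses on something with over 40 N, if the wrist force passes 120 N, or if a joint passes its speed limit or range.

## Working session

There is one attempt and no reset: what is moved stays moved. The work goes in short steps, Python scripts to look and compute and a shell command to move; the robot and the scene stay as the last step left them, time stands still between calls to the robot, and variables do not carry over. Pictures are saved under pics/ and viewed, and the job is handed in when it is done.

```bash
ls; mkdir -p pics
python3 - <<'E'
from cell import ctrl
import cv2,json
s=ctrl.observe();print(s)
for n in("side","top"):
    c=ctrl.capture(n);im=c.pop("image");cv2.imwrite(f"pics/{n}0.png",im[:,:,::-1]);print(n,c)
E
```

```text
pics
{'clock': 0.0, 'q': array([-1.24509618,  0.47778131,  0.0223443 ,  1.55643199, -0.01148153,
        1.10930699, -0.08310991]), 'joint_velocities': array([ 0.00076292, -0.00084807,  0.00029558, -0.00106053,  0.00111836,
       -0.00028023, -0.00064028]), 'joint_efforts': array([ 8.90372139e-04, -5.82842875e+01,  1.53527375e+00, -2.72610623e+01,
       -5.42486727e-02,  1.67323009e-02,  1.59384153e-04]), 'eef_pos': array([0.28348715, 0.61192501, 0.22170265]), 'ee_rot': array([ 0.15153556,  0.69062375, -0.15279674,  0.69045563]), 'wrist_force': array([-0.43601077, -0.29547237,  0.43987577]), 'ft_torque': array([0.03942505, 0.0246346 , 0.02965766]), 'grip_width': 0.0874739454522309}
side {'fov_y': 44.85561010224852, 'cx': 254.7077699710258, 'cy': 187.11840294514406, 'distortion': array([-0.01573599,  0.        ,  0.        ,  0.        ,  0.        ]), 'xyz': array([ 0.17744856, -1.11056904,  0.89932556]), 'attitude': array([ 0.45188744, -0.0790723 , -0.15137697,  0.87557428])}
top {'fov_y': 43.56603429995062, 'cx': 258.5689180446407, 'cy': 189.5341571259378, 'distortion': array([0.00193969, 0.        , 0.        , 0.        , 0.        ]), 'xyz': array([ 0.32750213, -0.01173039,  1.45685602]), 'attitude': array([-0.07120076,  0.0626618 ,  0.71068143, -0.697091  ])}
```

View pics/side0.png

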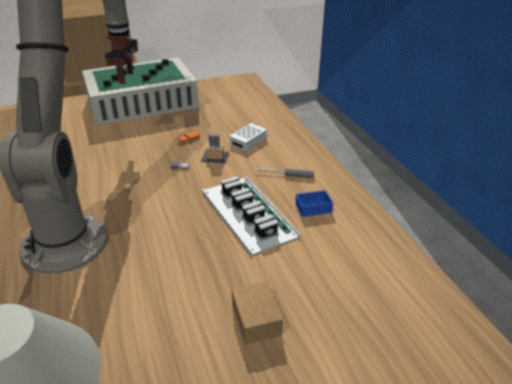

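View pics/top0.png

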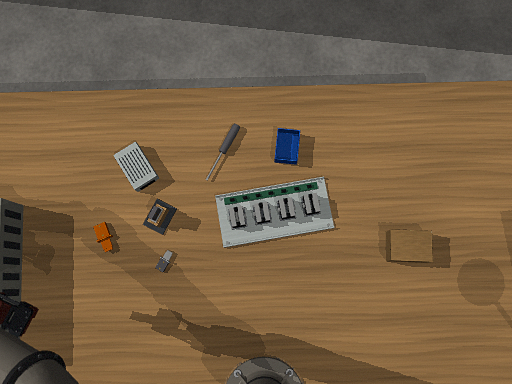

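Candidates like the blade: grey one standing in the stand (top 159,216 / side 214,145), smaller grey one lying (top 166,261 / side 180,166), and an orange one (top 105,237 / side 189,138). The large grey one in the wood-and-steel stand fits; I'll confirm it in enlarged crops.

```bash
cat > h.py <<'E'
import numpy as np,cv2
from scipy.spatial.transform import Rotation as R
from cell import ctrl
def cam(n,save=None):
    c=ctrl.capture(n)
    if save: cv2.imwrite(save,c["image"][:,:,::-1])
    return c
def K(c):
    h=c["image"].shape[0] if "image" in c else 384
    f=h/2/np.tan(np.radians(c["fov_y"])/2)
    return np.array([[f,0,c["cx"]],[0,f,c["cy"]],[0,0,1]])
def ray(c,uv):
    p=cv2.undistortPoints(np.array([[uv]],float),K(c),c["distortion"])[0,0]
    d=R.from_quat(c["attitude"]).apply([p[0],-p[1],-1.]);return c["xyz"],d
def onz(c,uv,z):
    o,d=ray(c,uv);return o+d*(z-o[2])/d[2]
def proj(c,P):
    P=np.atleast_2d(P);X=R.from_quat(c["attitude"]).inv().apply(P-c["xyz"])*[1,-1,-1]
    return cv2.projectPoints(X,np.zeros(3),np.zeros(3),K(c),c["distortion"])[0][:,0]
def tri(c1,u1,c2,u2):
    o1,d1=ray(c1,u1);o2,d2=ray(c2,u2)
    t=np.linalg.lstsq(np.c_[d1,-d2],o2-o1,rcond=None)[0]
    a=o1+d1*t[0];b=o2+d2*t[1];return (a+b)/2,np.linalg.norm(a-b)
def crop(c,x0,y0,x1,y1,k,f):
    cv2.imwrite(f,cv2.resize(c["image"][y0:y1,x0:x1,::-1],None,fx=k,fy=k,interpolation=cv2.INTER_CUBIC))
E
python3 - <<'E'
from h import *
import pickle
t=cam("top");s=cam("side");pickle.dump((t,s),open("c0.pkl","wb"))
crop(t,80,185,200,275,6,"pics/t_st.png");crop(t,205,165,345,255,5,"pics/t_pl.png")
crop(s,160,115,270,180,7,"pics/s_st.png");crop(s,195,165,305,255,6,"pics/s_pl.png")
E
```

```text
(no output)
```

View pics/t_st.png

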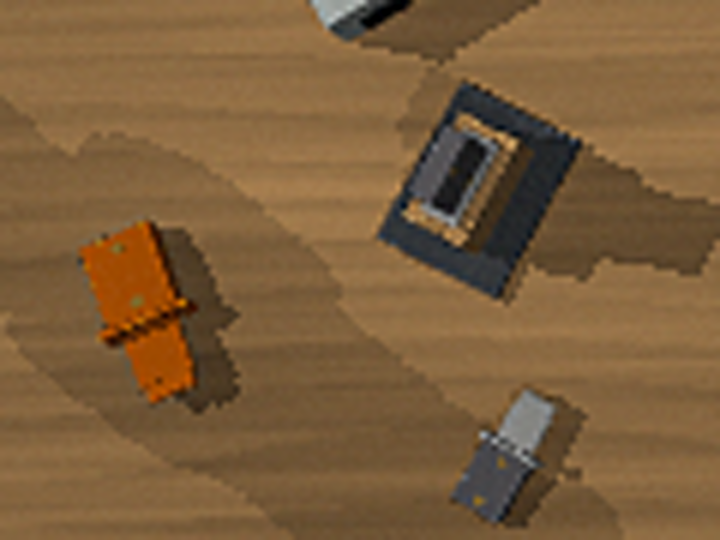

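View pics/t_pl.png

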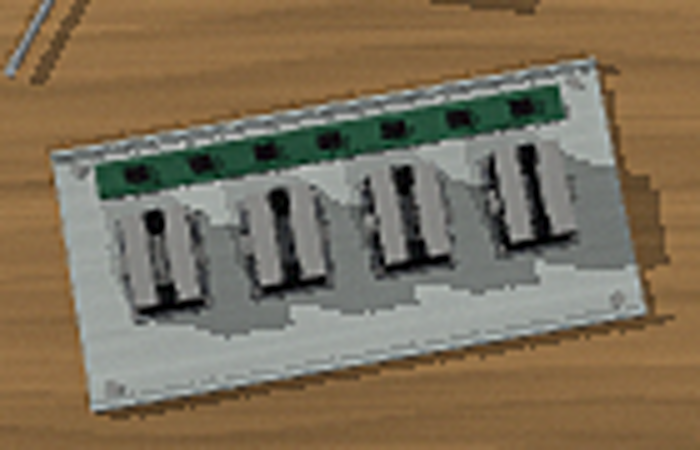

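View pics/s_st.png

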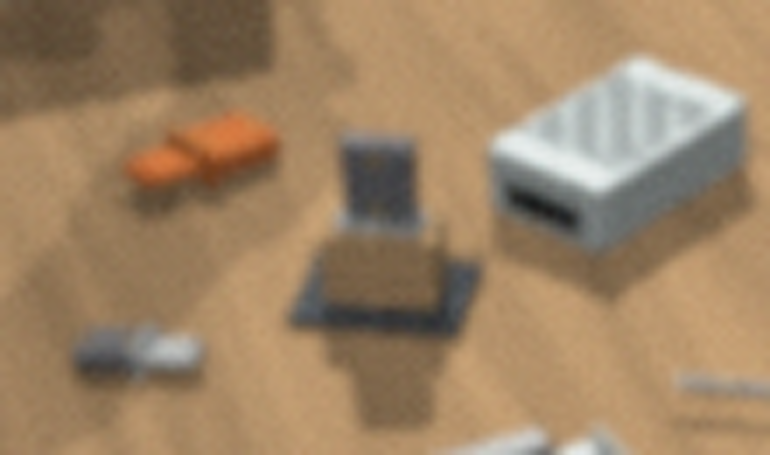

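View pics/s_pl.png

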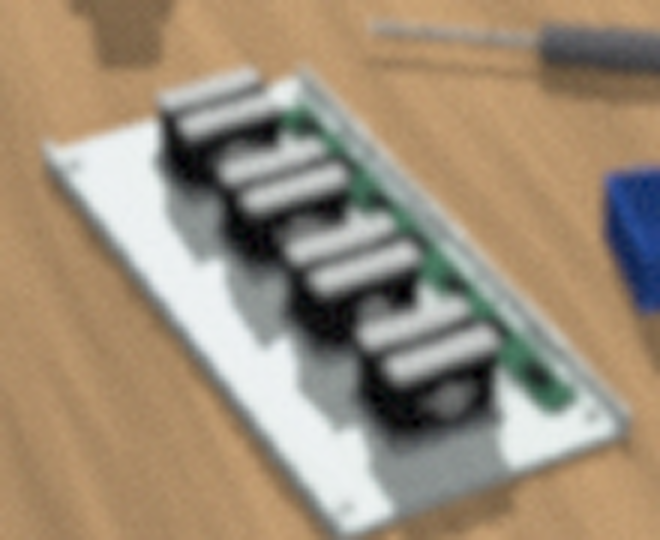

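The crops confirm the dark-grey blade standing in the wooden stand (top crop 462,175; side crop 379,180). The orange one and the small lying one are decoys. Next I'll get a closer look at the clamps for measuring.

Run:
```python
from h import *
import pickle
t,s=pickle.load(open("c0.pkl","rb"))
def big(c,x0,y0,x1,y1,k,f): cv2.imwrite(f,cv2.resize(c["image"][y0:y1,x0:x1,::-1],None,fx=k,fy=k,interpolation=cv2.INTER_NEAREST))
big(t,222,185,326,237,7,"pics/t_cl.png")
big(s,215,170,285,240,8,"pics/s_cl.png")
big(t,135,190,185,240,12,"pics/t_st2.png")
big(s,195,125,235,170,12,"pics/s_st2.png")
```

```text
(no output)
```

View pics/t_cl.png

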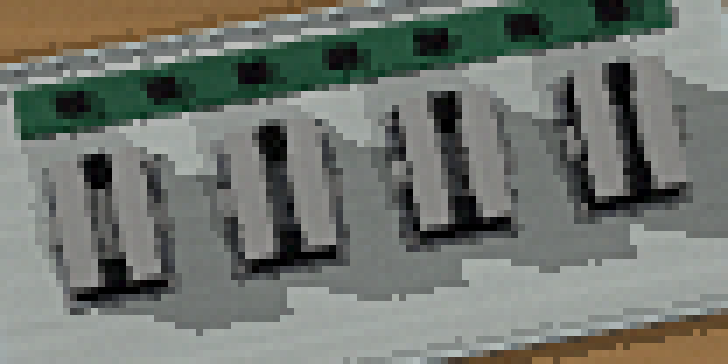

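View pics/s_cl.png

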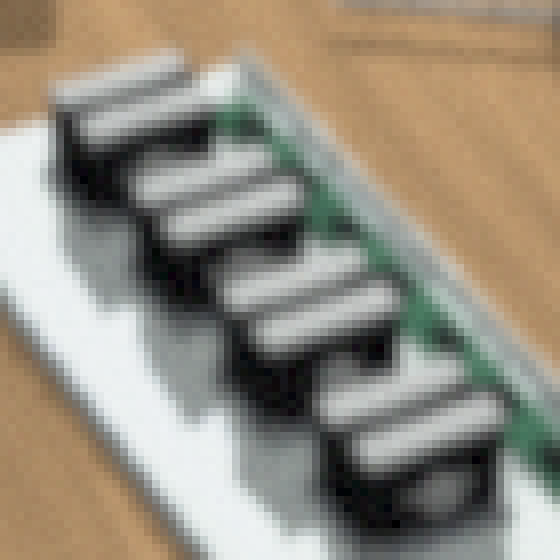

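View pics/t_st2.png

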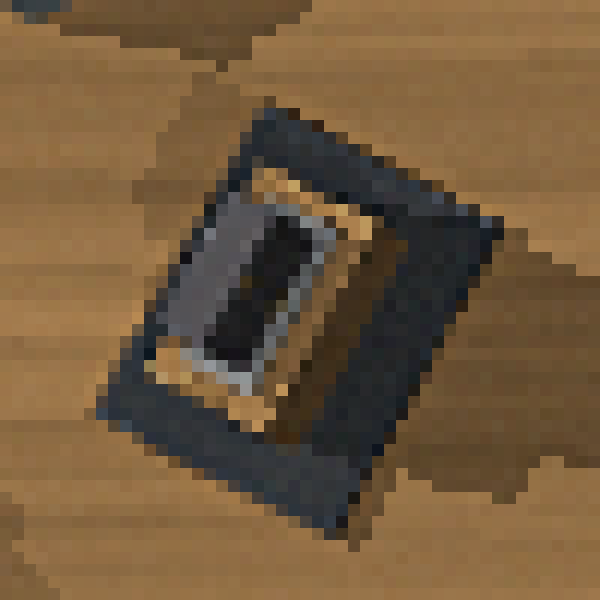

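View pics/s_st2.png

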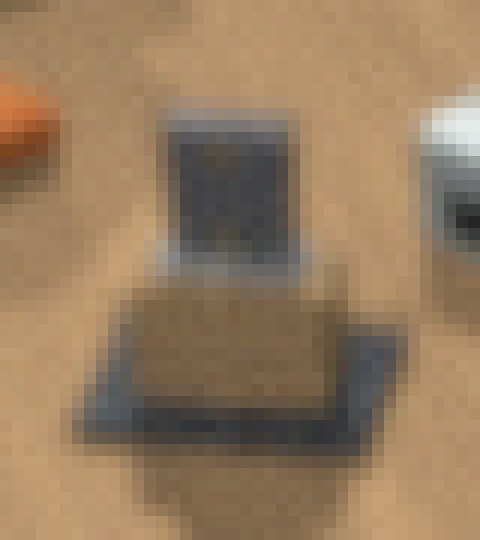

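Run:
```python
from h import *
import pickle
t,s=pickle.load(open("c0.pkl","rb"))
im=t["image"].astype(int)
for r in range(208,222,4): print([tuple(map(int,im[r,c])) for c in range(226,250)])
print("stand")
for r in (205,210,215): print([tuple(map(int,im[r,c])) for c in range(148,166)])
def F(x,y,o,k): return (o[0]+x/k-.5,o[1]+y/k-.5)
P=lambda pts,o,k,z,c=t:np.array([onz(c,F(x,y,o,k),z) for x,y in pts])
foot=P([(265,105),(503,225),(342,535),(98,410)],(135,190),12,0.006);print("foot",foot.round(4),foot.mean(0))
d=(foot[0]-foot[3]+foot[1]-foot[2])/2;print(np.linalg.norm(d),np.degrees(np.arctan2(d[1],d[0])))
e=(foot[1]-foot[0]+foot[2]-foot[3])/2;print(np.linalg.norm(e),np.degrees(np.arctan2(e[1],e[0])))
sf=P([(72,440),(362,460),(410,325),(115,325)],(195,125),12,.006,s);print("side foot",sf.round(4))
print("side handle top", P([(165,105),(300,105)],(195,125),12,.095,s))
print("side handle top front", P([(168,133),(295,133)],(195,125),12,.095,s))
col=P([(275,205),(345,228),(255,395),(195,365)],(135,190),12,.049);print("collar",col.round(4),col.mean(0))
```

```text
[(137, 141, 137), (138, 142, 137), (140, 147, 141), (136, 137, 134), (133, 133, 130), (132, 130, 128), (140, 139, 137), (82, 81, 79), (4, 8, 9), (1, 0, 0), (4, 7, 7), (32, 32, 32), (146, 145, 142), (137, 136, 134), (136, 137, 132), (136, 135, 134), (56, 56, 55), (92, 88, 86), (101, 103, 101), (112, 115, 114), (109, 114, 111), (161, 169, 162), (166, 172, 167), (162, 169, 164)]
[(162, 168, 163), (140, 147, 143), (105, 107, 107), (99, 101, 102), (139, 137, 132), (134, 134, 130), (132, 132, 132), (139, 138, 135), (110, 111, 108), (67, 67, 67), (111, 112, 110), (55, 55, 54), (128, 126, 123), (138, 138, 135), (134, 134, 131), (133, 135, 132), (145, 143, 138), (58, 57, 60), (35, 35, 42), (82, 85, 82), (116, 119, 118), (113, 116, 113), (113, 118, 114), (111, 116, 111)]
[(154, 161, 157), (131, 138, 134), (126, 130, 128), (112, 112, 110), (129, 126, 121), (132, 133, 129), (133, 134, 130), (134, 135, 131), (140, 138, 137), (49, 52, 51), (100, 100, 98), (73, 74, 72), (90, 89, 89), (140, 141, 140), (136, 136, 134), (135, 131, 131), (134, 136, 132), (136, 136, 134), (92, 91, 90), (95, 95, 93), (94
[... 1177 characters left out ...]
01, 78, 45), (62, 46, 31), (63, 47, 29), (64, 47, 26)]
foot [[0.5853 0.3172 0.006 ]
 [0.553  0.2557 0.006 ]
 [0.4747 0.2953 0.006 ]
 [0.5076 0.358  0.006 ]] [0.53014289 0.30655336 0.006     ]
0.08773257490632509 -27.247362287687054
0.0701459398243918 -117.71505430382271
side foot [[0.4725 0.2903 0.006 ]
 [0.5513 0.2505 0.006 ]
 [0.5876 0.3203 0.006 ]
 [0.5016 0.3508 0.006 ]]
side handle top [[0.5152776  0.32321913 0.095     ]
 [0.55310457 0.30980031 0.095     ]]
side handle top front [[0.51168716 0.30641375 0.095     ]
 [0.54697402 0.29389591 0.095     ]]
collar [[0.5525 0.3044 0.049 ]
 [0.5463 0.287  0.049 ]
 [0.5052 0.3084 0.049 ]
 [0.513  0.3233 0.049 ]] [0.52924318 0.30577298 0.049     ]
```

```bash
cat > cl.py <<'E'
from h import *
def lips(t,k=6,show=None):
    im=t["image"][185:237,222:326]
    b=cv2.GaussianBlur(cv2.resize(im,None,fx=k,fy=k,interpolation=cv2.INTER_LINEAR),(0,0),3).astype(int)
    m=((b[...,0]-b[...,1]>-2.5)&(b[...,0]>112)&(b[...,0]<160)&(abs(b[...,0]-b[...,2])<12)).astype(np.uint8)
    m=cv2.morphologyEx(m,cv2.MORPH_OPEN,np.ones((9,9)))
    n,l,st,ce=cv2.connectedComponentsWithStats(m)
    if show: cv2.imwrite(show,m*255)
    out=[]
    for i in range(1,n):
        if st[i,4]>800:
            r=cv2.minAreaRect(np.argwhere(l==i)[:,::-1].astype(np.float32))
            out.append((st[i,4],((r[0][0]+.5)/k-.5+222,(r[0][1]+.5)/k-.5+185),r[1],r[2],((ce[i][0]+.5)/k-.5+222,(ce[i][1]+.5)/k-.5+185)))
    return sorted(out,key=lambda a:a[1][0])
E
python3 - <<'E'
from cl import *
import pickle
t,s=pickle.load(open("c0.pkl","rb"))
L=lips(t,show="pics/m1.png")
for o in L: print(o[0],np.round(o[1],2),np.round(np.array(o[2])/6,2),round(o[3],1),np.round(o[4],2),onz(t,o[4],.051).round(4))
E
```

```text
2840 [231.29 216.5 ] [18.02  5.97] 81.3 [231.89 216.39] [0.5184 0.083  0.051 ]
2712 [240.59 214.71] [18.5   4.84] 79.3 [240.66 214.77] [0.5227 0.0571 0.051 ]
2786 [256.27 212.19] [18.08  6.13] 80.8 [256.94 211.91] [0.5303 0.0089 0.051 ]
2751 [265.74 210.43] [18.04  4.96] 81.6 [265.8  210.35] [ 0.5344 -0.0174  0.051 ]
2472 [282.16 207.45] [18.27  4.18] 78.7 [282.18 207.5 ] [ 0.5419 -0.0659  0.051 ]
2782 [290.75 206.1 ] [18.07  4.93] 79.1 [290.81 206.12] [ 0.5456 -0.0916  0.051 ]
2546 [307.08 202.98] [18.62  4.29] 79.4 [307.12 203.1 ] [ 0.5536 -0.14    0.051 ]
2962 [315.7 201.5] [18.36  5.39] 77.6 [315.74 201.75] [ 0.5571 -0.1657  0.051 ]
```

View pics/m1.png

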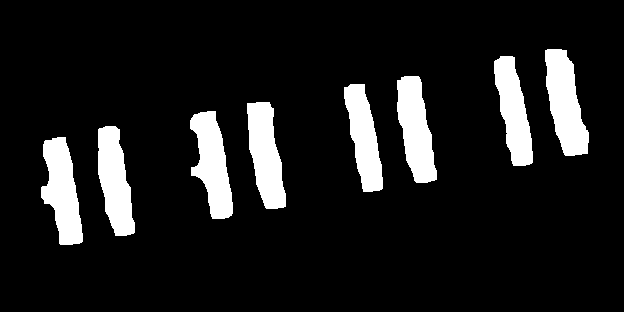

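```bash
cat > go.py <<'E'
from h import *
import sys
def go(x,y,z,jaw=None):
    s=ctrl.observe();r=R.from_quat(s["ee_rot"]);M=r.as_matrix()
    print("clk %.2f pos"%s["clock"],s["eef_pos"].round(4),"F",s["wrist_force"].round(2),"w %.4f"%s["grip_width"],"q7 %.2f"%s["q"][6])
    print("xaxis",M[:,0].round(4),"jaw ang %.2f"%np.degrees(np.arctan2(M[1,1],M[0,1])))
    if jaw is not None:
        a=np.degrees(np.arctan2(M[1,1],M[0,1])); d=(jaw-a+90)%180-90
        print("turn about tool x: %.2f"%(-d)); M=R.from_rotvec([0,0,np.radians(d)]).as_matrix()@M
    print("after the turn, slide cm",((M.T@(np.array([x,y,z])-s["eef_pos"]))*100).round(2))
if __name__=="__main__": go(*map(float,sys.argv[1:]))
E
python3 go.py 0.530 0.307 0.2 62.6
```

```text
clk 0.20 pos [0.2836 0.6122 0.2221] F [ 0.57 -0.15 -0.46] w 0.0876 q7 -0.08
xaxis [-4.e-04 -1.e-03 -1.e+00] jaw ang 65.15
turn about tool x: 2.55
after the turn, slide cm [  2.23 -15.75  35.92]
```

```bash
python3 -m pendant '[{"slide":[0,0,0],"turn":2.5,"fingers":1},{"slide":[0,-2.2,5.1],"turn":0,"fingers":1},{"slide":[0,-2.2,5.1],"turn":0,"fingers":1},{"slide":[0,-2.2,5.1],"turn":0,"fingers":1},{"slide":[0,-2.2,5.1],"turn":0,"fingers":1},{"slide":[0,-2.2,5.1],"turn":0,"fingers":1},{"slide":[0,-2.2,5.1],"turn":0,"fingers":1},{"slide":[0,-2.2,5.1],"turn":0,"fingers":1}]' 40; python3 go.py 0.530 0.307 0.2 62.6
```

```text
clock: 1.2
eef_pos: [0.5309, 0.3101, 0.2227]
ee_rot: [0.167, 0.687, -0.167, 0.687]
wrist_force: [0.3, 1.2, 0.6]
grip_width: 0.0877
clk 1.20 pos [0.5309 0.3101 0.2227] F [0.28 1.15 0.59] w 0.0877 q7 0.52
xaxis [-0.e+00  1.e-04 -1.e+00] jaw ang 62.65
turn about tool x: 0.05
after the turn, slide cm [ 2.27 -0.32  0.06]
```

```bash
python3 -m pendant '[{"slide":[2,-0.3,0.1],"turn":0,"fingers":1},{"slide":[2.5,0,0],"turn":0,"fingers":1},{"slide":[2.5,0,0],"turn":0,"fingers":1},{"slide":[2.5,0,0],"turn":0,"fingers":1},{"slide":[2.5,0,0],"turn":0,"fingers":1},{"slide":[2.5,0,0],"turn":0,"fingers":1},{"slide":[2.2,0,0],"turn":0,"fingers":1},{"slide":[0,0,0],"turn":0,"fingers":1}]' 40; python3 go.py 0.530 0.307 0.056 62.6
python3 - <<'E'
from h import *
s=cam("side");crop(s,175,90,255,175,7,"pics/s1.png");t=cam("top");crop(t,125,180,195,250,7,"pics/t1.png")
E
```

```text
clock: 2.2
eef_pos: [0.5282, 0.3078, 0.054]
ee_rot: [0.166, 0.688, -0.168, 0.686]
wrist_force: [-0.3, 0.2, -0.0]
grip_width: 0.0877
clk 2.20 pos [0.5282 0.3078 0.054 ] F [-0.31  0.23 -0.02] w 0.0877 q7 0.54
xaxis [-0.0031 -0.0021 -1.    ] jaw ang 62.65
turn about tool x: 0.05
after the turn, slide cm [-0.2   0.01  0.19]
```

View pics/s1.png

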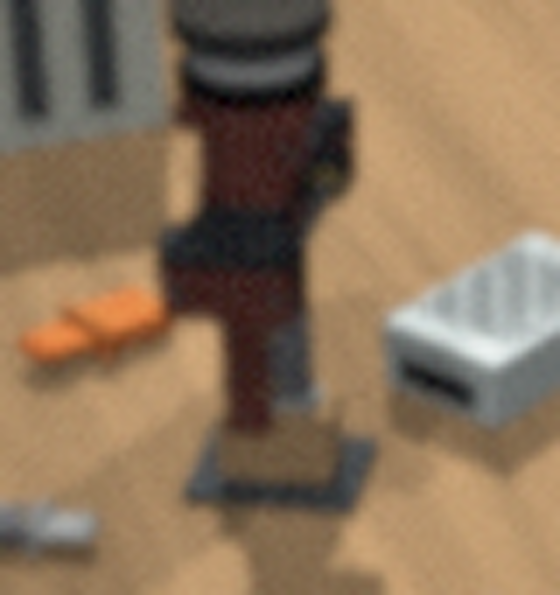

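```bash
python3 -m pendant '[{"slide":[-0.1,0,0.1],"turn":0,"fingers":1},{"slide":[0,0,0],"turn":0,"fingers":0.5},{"slide":[0,0,0],"turn":0,"fingers":0},{"slide":[0,0,0],"turn":0,"fingers":0},{"slide":[0,0,0],"turn":0,"fingers":0},{"slide":[0,0,0],"turn":0,"fingers":0},{"slide":[0,0,0],"turn":0,"fingers":0},{"slide":[0,0,0],"turn":0,"fingers":0}]' 40; python3 go.py 0.530 0.307 0.056 62.6
```

```text
clock: 3.3
eef_pos: [0.5304, 0.3081, 0.0566]
ee_rot: [0.167, 0.687, -0.167, 0.687]
wrist_force: [0.7, 0.0, -0.3]
grip_width: 0.0211
clk 3.30 pos [0.5304 0.3081 0.0566] F [ 0.71  0.   -0.31] w 0.0211 q7 0.54
xaxis [-1.e-04 -0.e+00 -1.e+00] jaw ang 62.64
turn about tool x: 0.04
after the turn, slide cm [ 0.06 -0.12  0.01]
```

```bash
python3 -m pendant '[{"slide":[0,0,0],"turn":0,"fingers":0},{"slide":[0,0,0],"turn":0,"fingers":0},{"slide":[0,0,0],"turn":0,"fingers":0},{"slide":[0,0,0],"turn":0,"fingers":0},{"slide":[-0.2,0,0],"turn":0,"fingers":0},{"slide":[-0.3,0,0],"turn":0,"fingers":0},{"slide":[-0.5,0,0],"turn":0,"fingers":0},{"slide":[0,0,0],"turn":0,"fingers":0}]' 40; python3 go.py 0.530 0.307 0.136 62.6
```

```text
clock: 4.3
eef_pos: [0.5308, 0.3083, 0.0673]
ee_rot: [0.168, 0.687, -0.167, 0.687]
wrist_force: [0.6, 0.8, -1.2]
grip_width: 0.014
clk 4.30 pos [0.5308 0.3083 0.0673] F [ 0.6   0.81 -1.2 ] w 0.0140 q7 0.54
xaxis [ 9.e-04  7.e-04 -1.e+00] jaw ang 62.64
turn about tool x: 0.04
after the turn, slide cm [-6.87 -0.15 -0.01]
```

```bash
python3 -m pendant '[{"slide":[-1,0,0],"turn":0,"fingers":0},{"slide":[-1.2,0,0],"turn":0,"fingers":0},{"slide":[-1.2,0,0],"turn":0,"fingers":0},{"slide":[-1.2,0,0],"turn":0,"fingers":0},{"slide":[-1.2,0,0],"turn":0,"fingers":0},{"slide":[-1.1,0,0],"turn":0,"fingers":0},{"slide":[0,0,0],"turn":0,"fingers":0},{"slide":[0,0,0],"turn":0,"fingers":0}]' 40; python3 go.py 0.5206 0.070 0.136 98.9
python3 - <<'E'
from h import *
s=cam("side");crop(s,175,90,255,175,7,"pics/s2.png")
E
```

```text
clock: 5.3
eef_pos: [0.5301, 0.308, 0.1353]
ee_rot: [0.167, 0.687, -0.167, 0.687]
wrist_force: [-0.2, -0.7, -1.0]
grip_width: 0.0138
clk 5.30 pos [0.5301 0.308  0.1353] F [-0.18 -0.68 -1.01] w 0.0138 q7 0.53
xaxis [-5.e-04 -3.e-04 -1.e+00] jaw ang 62.65
turn about tool x: -36.25
after the turn, slide cm [ -0.05 -23.36  -4.62]
```

View pics/s2.png

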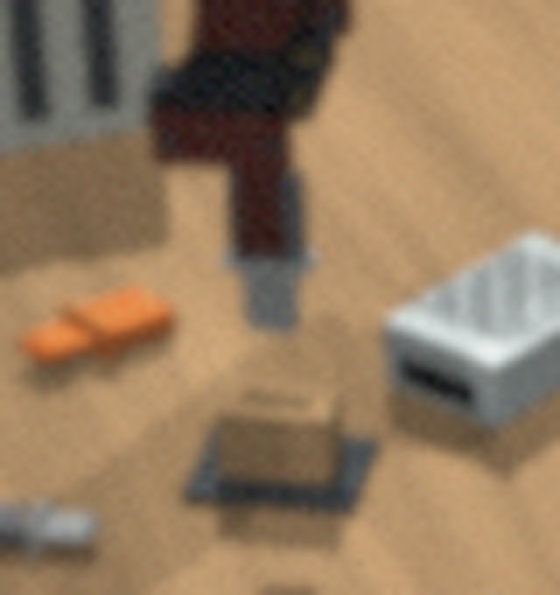

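```bash
python3 -m pendant '[{"slide":[0,0,0],"turn":-9,"fingers":0},{"slide":[0,0,0],"turn":-9,"fingers":0},{"slide":[0,0,0],"turn":-9,"fingers":0},{"slide":[0,0,0],"turn":-9.2,"fingers":0},{"slide":[0,-5,-1],"turn":0,"fingers":0},{"slide":[0,-5,-1],"turn":0,"fingers":0},{"slide":[0,-5,-1],"turn":0,"fingers":0},{"slide":[0,-5,-1],"turn":0,"fingers":0}]' 40; python3 go.py 0.5206 0.070 0.136 98.9
```

```text
clock: 6.35
eef_pos: [0.5212, 0.1026, 0.1352]
ee_rot: [-0.055, 0.705, 0.054, 0.705]
wrist_force: [1.3, 0.4, -0.5]
grip_width: 0.0139
clk 6.35 pos [0.5212 0.1026 0.1352] F [ 1.3   0.4  -0.48] w 0.0139 q7 1.42
xaxis [-7.e-04 -3.e-04 -1.e+00] jaw ang 98.85
turn about tool x: -0.05
after the turn, slide cm [-0.08 -3.21 -0.56]
```

```bash
python3 -m pendant '[{"slide":[0,-1.6,-0.3],"turn":0,"fingers":0},{"slide":[0,-1.6,-0.3],"turn":0,"fingers":0},{"slide":[0.7,0,0],"turn":0,"fingers":0},{"slide":[0.7,0,0],"turn":0,"fingers":0},{"slide":[0.7,0,0],"turn":0,"fingers":0},{"slide":[0.7,0,0],"turn":0,"fingers":0},{"slide":[0,0,0],"turn":0,"fingers":0},{"slide":[0,0,0],"turn":0,"fingers":0}]' 40; python3 go.py 0.5206 0.070 0.1066 98.9
python3 - <<'E'
from h import *
import pickle
s=cam("side");t=cam("top");pickle.dump((t,s),open("c1.pkl","wb"))
crop(s,205,150,275,220,9,"pics/s3.png");crop(t,205,170,305,240,7,"pics/t3.png")
print(proj(s,[[.5206,.07,.051],[.5206,.07,.057]]),proj(t,[[.5206,.07,.051]]))
E
```

```text
clock: 7.35
eef_pos: [0.5207, 0.0719, 0.1077]
ee_rot: [-0.055, 0.705, 0.055, 0.705]
wrist_force: [-0.3, -0.4, -1.3]
grip_width: 0.0138
clk 7.35 pos [0.5207 0.0719 0.1077] F [-0.3  -0.38 -1.3 ] w 0.0138 q7 1.48
xaxis [ 1.e-04  1.e-04 -1.e+00] jaw ang 98.85
turn about tool x: -0.05
after the turn, slide cm [ 0.11 -0.18 -0.04]
[[231.13595932 181.14733747]
 [231.08407213 179.60444653]] [[236.29645239 215.56704598]]
```

View pics/s3.png

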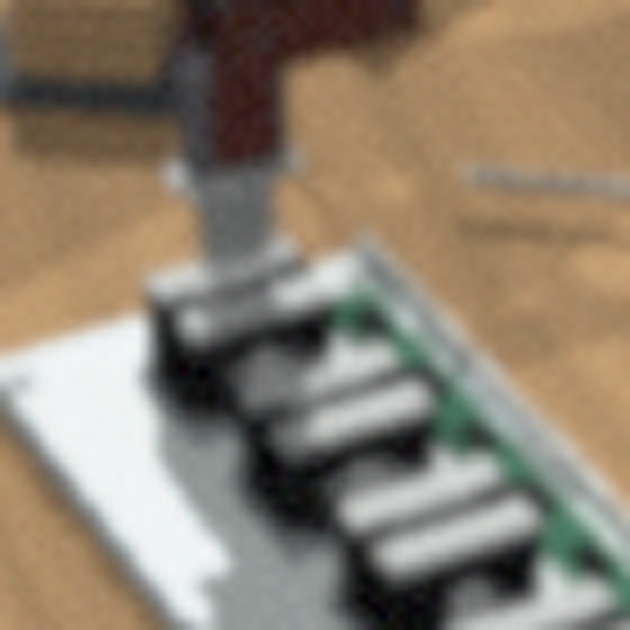

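View pics/t3.png

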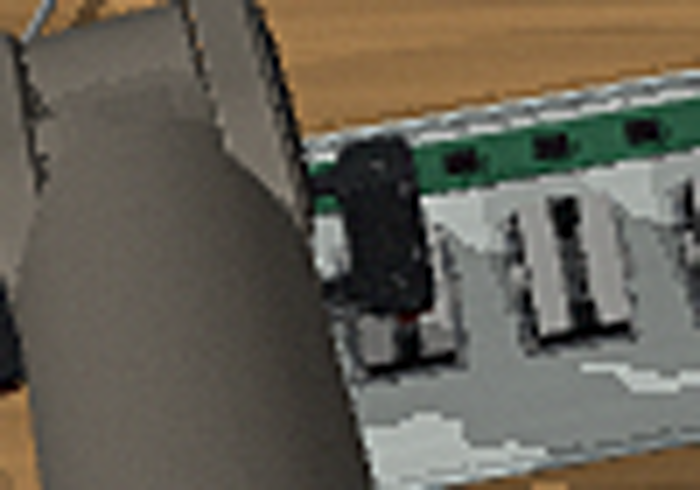

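Run:
```python
from h import *
import pickle
t,s=pickle.load(open("c0.pkl","rb"))
for x,y in [(135,98),(217,194),(307,298),(411,410)]:
    print(onz(s,(215+x/8-.5,170+y/8-.5),.051).round(4))
cc=np.array([[.5206,.07,.051],[.5324,-.0043,.051],[.5438,-.0788,.051],[.5554,-.1529,.051]])
# dark slot line sample perpendicular in side view
g=cv2.cvtColor(s["image"],cv2.COLOR_RGB2GRAY).astype(np.float32)
u=np.array([np.cos(np.radians(8.9)),np.sin(np.radians(8.9)),0]);v=np.array([-u[1],u[0],0])
for c in cc:
    offs=np.arange(-.022,.0221,.0005);prof=np.zeros(len(offs))
    for a in np.arange(-.012,.0121,.002):
        p=proj(s,np.array([c+u*a+v*o for o in offs])).astype(np.float32)
        prof+=cv2.remap(g,p[None,:,0].copy(),p[None,:,1].copy(),cv2.INTER_LINEAR)[0]
    prof/=13;print((prof[::3]).round().astype(int), "min at mm", offs[30:60][prof[30:60].argmin()]*1000)
print((np.arange(-.022,.0221,.0005)[::3]*1000))
# same in top
g=cv2.cvtColor(t["image"],cv2.COLOR_RGB2GRAY).astype(np.float32)
for c in cc:
    offs=np.arange(-.022,.0221,.0005);prof=np.zeros(len(offs))
    for a in np.arange(-.012,.0121,.002):
        p=proj(t,np.array([c+u*a+v*o for o in offs])).astype(np.float32)
        prof+=cv2.remap(g,p[None,:,0].copy(),p[None,:,1].copy(),cv2.INTER_LINEAR)[0]
    prof/=13;print((prof[::3]).round().astype(int))
```

```text
[0.5203 0.0665 0.051 ]
[ 0.5308 -0.0062  0.051 ]
[ 0.5417 -0.0795  0.051 ]
[ 0.5549 -0.1534  0.051 ]
[142 155 168 178 185 188 189 187 180 172 162 152 143 137 135 138 144 153
 163 173 181 189 194 197 198 197 195 190 185 180] min at mm -0.99999999999998
[142 157 170 181 189 194 194 191 185 175 163 150 139 131 129 131 138 148
 159 170 180 188 193 196 195 191 183 173 161 147] min at mm -0.99999999999998
[133 150 164 176 186 193 195 193 186 177 164 151 138 128 125 127 134 145
 158 170 181 189 195 198 198 194 187 177 164 149] min at mm -0.99999999999998
[129 148 165 179 188 194 195 193 185 173 158 142 127 115 111 114 123 136
 151 166 178 187 193 197 197 193 186 176 164 149] min at mm -0.99999999999998
[-22.  -20.5 -19.  -17.5 -16.  -14.5 -13.  -11.5 -10.   -8.5  -7.   -5.5
  -4.   -2.5  -1.    0.5   2.    3.5   5.    6.5   8.    9.5  11.   12.5
  14.   15.5  17.   18.5  20.   21.5]
[ 69  92 124 136 134 132 133 134 136 136 128 102  75  75  90  90  75  73
  92 117 133 135 133 133 133 134 134 120  98 100]
[ 78  96 123 135 134 132 132 134 136 137 131 103  60  39  40  42  44  56
  86 117 134 135 133 133 134 135 136 127 101  84]
[ 89  96 119 133 133 132 132 133 136 138 134 114  76  45  38  39  41  52
  77 108 130 137 134 133 134 135 137 126  85  61]
[100 105 120 131 132 132 132 132 134 137 136 125  91  42  11  12  30  50
  75 109 132 136 134 133 134 136 138 126  84  52]
```

```bash
python3 -m pendant '[{"slide":[0,-0.2,-0.04],"turn":0,"fingers":0},{"slide":[0,0,0],"turn":0,"fingers":0},{"slide":[0.2,0,0],"turn":0,"fingers":0},{"slide":[0.2,0,0],"turn":0,"fingers":0},{"slide":[0.2,0,0],"turn":0,"fingers":0},{"slide":[0.2,0,0],"turn":0,"fingers":0},{"slide":[0.2,0,0],"turn":0,"fingers":0},{"slide":[0,0,0],"turn":0,"fingers":0}]' 40; python3 go.py 0.5206 0.0697 0.0885 98.9
python3 - <<'E'
from h import *
s=cam("side");crop(s,205,150,275,220,9,"pics/s4.png")
E
```

```text
clock: 8.45
eef_pos: [0.5204, 0.0697, 0.0975]
ee_rot: [-0.055, 0.705, 0.055, 0.705]
wrist_force: [-0.7, 0.9, -0.7]
grip_width: 0.0138
clk 8.45 pos [0.5204 0.0697 0.0975] F [-0.75  0.87 -0.74] w 0.0138 q7 1.49
xaxis [-4.e-04 -0.e+00 -1.e+00] jaw ang 98.85
turn about tool x: -0.05
after the turn, slide cm [ 0.9  -0.01  0.02]
```

View pics/s4.png

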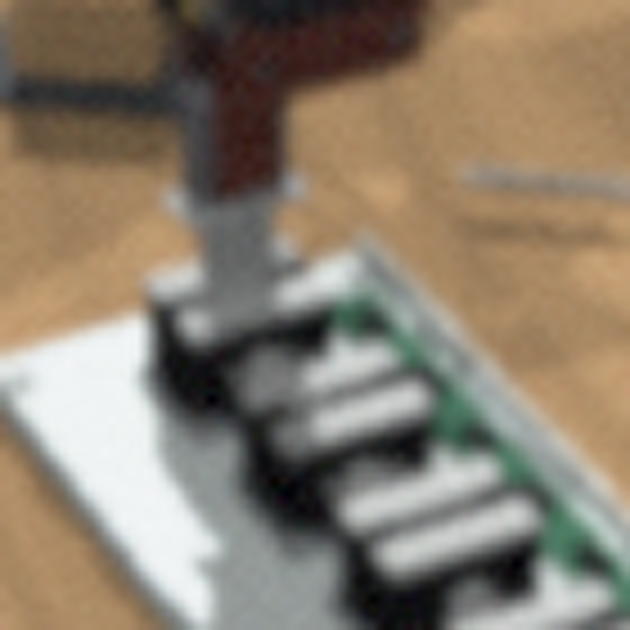

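The blade's nose sits between the lips of the leftmost clamp (crop 238,310), with no force. Carrying on down gently.

```bash
python3 -m pendant '[{"slide":[0.15,0,0],"turn":0,"fingers":0},{"slide":[0.15,0,0],"turn":0,"fingers":0},{"slide":[0.15,0,0],"turn":0,"fingers":0},{"slide":[0.15,0,0],"turn":0,"fingers":0},{"slide":[0.1,0,0],"turn":0,"fingers":0},{"slide":[0.1,0,0],"turn":0,"fingers":0},{"slide":[0.1,0,0],"turn":0,"fingers":0},{"slide":[0,0,0],"turn":0,"fingers":0}]'; python3 go.py 0.5206 0.0697 0.0836 98.9
```

```text
clock: 9.5
eef_pos: [0.5205, 0.0697, 0.0886]
ee_rot: [-0.055, 0.705, 0.055, 0.705]
wrist_force: [0.3, -0.6, -1.2]
grip_width: 0.014
clk 9.50 pos [0.5205 0.0697 0.0886] F [ 0.27 -0.58 -1.16] w 0.0140 q7 1.49
xaxis [-1.e-04  0.e+00 -1.e+00] jaw ang 98.84
turn about tool x: -0.06
after the turn, slide cm [ 0.5  -0.01  0.01]
```

```bash
python3 -m pendant '[{"slide":[0.1,0,0],"turn":0,"fingers":0},{"slide":[0.1,0,0],"turn":0,"fingers":0},{"slide":[0.05,0,0],"turn":0,"fingers":0},{"slide":[0.05,0,0],"turn":0,"fingers":0},{"slide":[0.05,0,0],"turn":0,"fingers":0},{"slide":[0.05,0,0],"turn":0,"fingers":0},{"slide":[0.05,0,0],"turn":0,"fingers":0},{"slide":[0.05,0,0],"turn":0,"fingers":0}]'; python3 go.py 0.5206 0.0697 0.0786 98.9
```

```text
clock: 10.5
eef_pos: [0.5207, 0.0697, 0.0842]
ee_rot: [-0.054, 0.705, 0.054, 0.705]
wrist_force: [-2.6, -0.6, 9.0]
grip_width: 0.0136
clk 10.50 pos [0.5207 0.0697 0.0842] F [-2.58 -0.59  9.  ] w 0.0136 q7 1.49
xaxis [ 3.e-04  0.e+00 -1.e+00] jaw ang 98.84
turn about tool x: -0.06
after the turn, slide cm [ 0.56  0.   -0.01]
```

```bash
python3 -m pendant '[{"slide":[0,0,0],"turn":0,"fingers":0},{"slide":[0,0,0],"turn":0,"fingers":0},{"slide":[0,0,0],"turn":0,"fingers":0},{"slide":[0,0,0],"turn":0,"fingers":0},{"slide":[0,0,0],"turn":0,"fingers":0},{"slide":[0,0,0],"turn":0,"fingers":0},{"slide":[0,0,0],"turn":0,"fingers":0},{"slide":[0.04,0,0],"turn":0,"fingers":0}]'; python3 go.py 0.5206 0.0697 0.0786 98.9
```

```text
clock: 11.5
eef_pos: [0.5207, 0.0696, 0.084]
ee_rot: [-0.054, 0.705, 0.054, 0.705]
wrist_force: [-2.7, -1.7, 9.7]
grip_width: 0.014
clk 11.50 pos [0.5207 0.0696 0.084 ] F [-2.69 -1.72  9.68] w 0.0140 q7 1.49
xaxis [ 3.e-04  0.e+00 -1.e+00] jaw ang 98.83
turn about tool x: -0.07
after the turn, slide cm [ 0.54  0.01 -0.01]
```

```bash
python3 -m pendant '[{"slide":[0.02,0,0],"turn":0,"fingers":0},{"slide":[0.02,0,0],"turn":0,"fingers":0},{"slide":[0.02,0,0],"turn":0,"fingers":0},{"slide":[0,0,0],"turn":0,"fingers":0},{"slide":[0,0,0],"turn":0,"fingers":0},{"slide":[0,0,0],"turn":0,"fingers":0},{"slide":[0,0,0],"turn":0,"fingers":0},{"slide":[0,0,0],"turn":0,"fingers":0}]'; python3 go.py 0.5206 0.0697 0.0786 98.9
```

```text
clock: 12.5
eef_pos: [0.5208, 0.0697, 0.0837]
ee_rot: [-0.054, 0.705, 0.054, 0.705]
wrist_force: [-4.4, -1.5, 12.0]
grip_width: 0.0138
clk 12.50 pos [0.5208 0.0697 0.0837] F [-4.42 -1.45 12.02] w 0.0138 q7 1.49
xaxis [ 4.e-04  1.e-04 -1.e+00] jaw ang 98.83
turn about tool x: -0.07
after the turn, slide cm [ 0.51  0.01 -0.02]
```

Force climbs with depth (9→12 N over 0.5 mm) and does not drop when standing still, so the leftmost clamp is the too-tight one. I'll retract and go to the next.

```bash
python3 -m pendant '[{"slide":[-0.2,0,0],"turn":0,"fingers":0},{"slide":[-0.4,0,0],"turn":0,"fingers":0},{"slide":[-0.6,0,0],"turn":0,"fingers":0},{"slide":[-0.8,0,0],"turn":0,"fingers":0},{"slide":[-0.8,0,0],"turn":0,"fingers":0},{"slide":[0,0,0],"turn":0,"fingers":0},{"slide":[0,0,0],"turn":0,"fingers":0},{"slide":[0,0,0],"turn":0,"fingers":0}]'; python3 go.py 0.5324 -0.0047 0.0975 98.9
```

```text
clock: 13.5
eef_pos: [0.5204, 0.0697, 0.1104]
ee_rot: [-0.055, 0.705, 0.055, 0.705]
wrist_force: [-0.5, 0.1, -0.0]
grip_width: 0.0138
clk 13.50 pos [0.5204 0.0697 0.1104] F [-0.47  0.09 -0.02] w 0.0138 q7 1.49
xaxis [-5.e-04 -1.e-04 -1.e+00] jaw ang 98.85
turn about tool x: -0.05
after the turn, slide cm [ 1.29 -7.54  0.04]
```

```bash
python3 -m pendant '[{"slide":[0,-1.5,0.04],"turn":0,"fingers":0},{"slide":[0,-2.5,0],"turn":0,"fingers":0},{"slide":[0,-2,0],"turn":0,"fingers":0},{"slide":[0,-1.5,0],"turn":0,"fingers":0},{"slide":[0,0,0],"turn":0,"fingers":0},{"slide":[0,0,0],"turn":0,"fingers":0},{"slide":[0,0,0],"turn":0,"fingers":0},{"slide":[0,0,0],"turn":0,"fingers":0}]'; python3 go.py 0.5324 -0.0047 0.0975 98.9
python3 - <<'E'
from h import *
s=cam("side");crop(s,205,150,275,220,9,"pics/s5.png")
E
```

```text
clock: 14.5
eef_pos: [0.5324, -0.0036, 0.1107]
ee_rot: [-0.055, 0.705, 0.055, 0.705]
wrist_force: [0.5, 0.3, -0.2]
grip_width: 0.014
clk 14.50 pos [ 0.5324 -0.0036  0.1107] F [ 0.52  0.27 -0.22] w 0.0140 q7 1.64
xaxis [-0.e+00  2.e-04 -1.e+00] jaw ang 98.92
turn about tool x: 0.02
after the turn, slide cm [ 1.32 -0.11 -0.02]
```

View pics/s5.png

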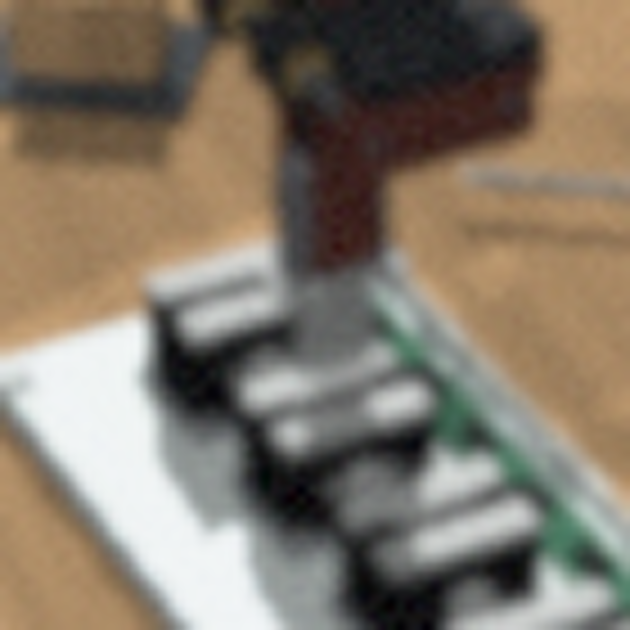

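```bash
python3 -m pendant '[{"slide":[0,-0.1,-0.02],"turn":0,"fingers":0},{"slide":[0.4,0,0],"turn":0,"fingers":0},{"slide":[0.4,0,0],"turn":0,"fingers":0},{"slide":[0.4,0,0],"turn":0,"fingers":0},{"slide":[0.3,0,0],"turn":0,"fingers":0},{"slide":[0.3,0,0],"turn":0,"fingers":0},{"slide":[0.3,0,0],"turn":0,"fingers":0},{"slide":[0.1,0,0],"turn":0,"fingers":0}]'; python3 go.py 0.5324 -0.0047 0.0845 98.9
```

```text
clock: 15.55
eef_pos: [0.5323, -0.0053, 0.0884]
ee_rot: [-0.055, 0.705, 0.055, 0.705]
wrist_force: [-0.7, 0.2, -0.9]
grip_width: 0.0137
clk 15.55 pos [ 0.5323 -0.0053  0.0884] F [-0.68  0.22 -0.92] w 0.0137 q7 1.64
xaxis [-3.e-04 -0.e+00 -1.e+00] jaw ang 98.85
turn about tool x: -0.05
after the turn, slide cm [0.39 0.06 0.02]
```

```bash
python3 -m pendant '[{"slide":[0.1,0,0],"turn":0,"fingers":0},{"slide":[0.1,0,0],"turn":0,"fingers":0},{"slide":[0.05,0,0],"turn":0,"fingers":0},{"slide":[0.05,0,0],"turn":0,"fingers":0},{"slide":[0.05,0,0],"turn":0,"fingers":0},{"slide":[0.05,0,0],"turn":0,"fingers":0},{"slide":[0.05,0,0],"turn":0,"fingers":0},{"slide":[0.05,0,0],"turn":0,"fingers":0}]'; python3 go.py 0.5324 -0.0047 0.0805 98.9
```

```text
clock: 16.55
eef_pos: [0.5324, -0.0053, 0.0836]
ee_rot: [-0.054, 0.705, 0.055, 0.705]
wrist_force: [-0.1, 0.7, -0.7]
grip_width: 0.0139
clk 16.55 pos [ 0.5324 -0.0053  0.0836] F [-0.1   0.66 -0.67] w 0.0139 q7 1.64
xaxis [ 0.  0. -1.] jaw ang 98.84
turn about tool x: -0.06
after the turn, slide cm [0.31 0.06 0.01]
```

```bash
python3 -m pendant '[{"slide":[0.1,0,0],"turn":0,"fingers":0},{"slide":[0.1,0,0],"turn":0,"fingers":0},{"slide":[0.1,0,0],"turn":0,"fingers":0},{"slide":[0.1,0,0],"turn":0,"fingers":0},{"slide":[0.1,0,0],"turn":0,"fingers":0},{"slide":[0.1,0,0],"turn":0,"fingers":0},{"slide":[0.1,0,0],"turn":0,"fingers":0},{"slide":[0.1,0,0],"turn":0,"fingers":0}]'; python3 go.py 0.5324 -0.0047 0.0626 98.9
```

```text
clock: 17.55
eef_pos: [0.5324, -0.0053, 0.0756]
ee_rot: [-0.054, 0.705, 0.055, 0.705]
wrist_force: [-0.0, 0.7, -0.6]
grip_width: 0.0138
clk 17.55 pos [ 0.5324 -0.0053  0.0756] F [-0.02  0.66 -0.56] w 0.0138 q7 1.64
xaxis [-0.e+00  1.e-04 -1.e+00] jaw ang 98.84
turn about tool x: -0.06
after the turn, slide cm [1.3  0.06 0.01]
```

Tip is 8 mm past the pads while moving with no force, so the second clamp is slack. On to the third.

```bash
python3 -m pendant '[{"slide":[-0.8,0,0],"turn":0,"fingers":0},{"slide":[-0.9,0,0],"turn":0,"fingers":0},{"slide":[-0.9,0,0],"turn":0,"fingers":0},{"slide":[-0.9,0,0],"turn":0,"fingers":0},{"slide":[0,0,0],"turn":0,"fingers":0},{"slide":[0,-2.4,0],"turn":0,"fingers":0},{"slide":[0,-2.5,0],"turn":0,"fingers":0},{"slide":[0,-2.5,0],"turn":0,"fingers":0}]'; python3 go.py 0.5438 -0.0792 0.0975 98.9
```

```text
clock: 18.55
eef_pos: [0.5437, -0.0791, 0.1104]
ee_rot: [-0.055, 0.705, 0.055, 0.705]
wrist_force: [0.5, 0.1, -0.2]
grip_width: 0.0136
clk 18.55 pos [ 0.5437 -0.0791  0.1104] F [ 0.5   0.07 -0.16] w 0.0136 q7 1.79
xaxis [-5.e-04  0.e+00 -1.e+00] jaw ang 98.86
turn about tool x: -0.04
after the turn, slide cm [ 1.29 -0.01  0.01]
```

```bash
python3 -m pendant '[{"slide":[0,0,0],"turn":0,"fingers":0},{"slide":[0.4,0,0],"turn":0,"fingers":0},{"slide":[0.4,0,0],"turn":0,"fingers":0},{"slide":[0.4,0,0],"turn":0,"fingers":0},{"slide":[0.3,0,0],"turn":0,"fingers":0},{"slide":[0.3,0,0],"turn":0,"fingers":0},{"slide":[0.3,0,0],"turn":0,"fingers":0},{"slide":[0.1,0,0],"turn":0,"fingers":0}]'; python3 go.py 0.5438 -0.0792 0.0845 98.9
```

```text
clock: 19.55
eef_pos: [0.5436, -0.0785, 0.0883]
ee_rot: [-0.055, 0.705, 0.055, 0.705]
wrist_force: [0.7, 0.4, -0.5]
grip_width: 0.0141
clk 19.55 pos [ 0.5436 -0.0785  0.0883] F [ 0.68  0.36 -0.46] w 0.0141 q7 1.79
xaxis [-6.e-04  0.e+00 -1.e+00] jaw ang 98.84
turn about tool x: -0.06
after the turn, slide cm [ 0.38 -0.08  0.01]
```

```bash
python3 -m pendant '[{"slide":[0.1,0,0],"turn":0,"fingers":0},{"slide":[0.1,0,0],"turn":0,"fingers":0},{"slide":[0.05,0,0],"turn":0,"fingers":0},{"slide":[0.05,0,0],"turn":0,"fingers":0},{"slide":[0.05,0,0],"turn":0,"fingers":0},{"slide":[0.05,0,0],"turn":0,"fingers":0},{"slide":[0.05,0,0],"turn":0,"fingers":0},{"slide":[0.05,0,0],"turn":0,"fingers":0}]'; python3 go.py 0.5438 -0.0792 0.0805 98.9
```

```text
clock: 20.55
eef_pos: [0.5438, -0.0785, 0.0836]
ee_rot: [-0.055, 0.705, 0.054, 0.705]
wrist_force: [0.2, -2.1, -0.1]
grip_width: 0.014
clk 20.55 pos [ 0.5438 -0.0785  0.0836] F [ 0.2  -2.09 -0.1 ] w 0.0140 q7 1.79
xaxis [ 1.e-04 -1.e-04 -1.e+00] jaw ang 98.84
turn about tool x: -0.06
after the turn, slide cm [ 0.31 -0.07 -0.01]
```

```bash
python3 -m pendant '[{"slide":[0.05,-0.03,0],"turn":0,"fingers":0},{"slide":[0.05,0,0],"turn":0,"fingers":0},{"slide":[0.05,0,0],"turn":0,"fingers":0},{"slide":[0.05,0,0],"turn":0,"fingers":0},{"slide":[0.05,0,0],"turn":0,"fingers":0},{"slide":[0.05,0,0],"turn":0,"fingers":0},{"slide":[0.05,0,0],"turn":0,"fingers":0},{"slide":[0.05,0,0],"turn":0,"fingers":0}]'; python3 go.py 0.5438 -0.0792 0.0626 98.9
```

```text
clock: 21.55
eef_pos: [0.5442, -0.0792, 0.08]
ee_rot: [-0.055, 0.705, 0.054, 0.705]
wrist_force: [-0.4, -2.6, 6.6]
grip_width: 0.0141
clk 21.55 pos [ 0.5442 -0.0792  0.08  ] F [-0.4  -2.61  6.57] w 0.0141 q7 1.79
xaxis [ 8.e-04 -4.e-04 -1.e+00] jaw ang 98.82
turn about tool x: -0.08
after the turn, slide cm [ 1.74  0.01 -0.05]
```

```bash
python3 -m pendant '[{"slide":[0.1,0,0],"turn":0,"fingers":0},{"slide":[0.1,0,0],"turn":0,"fingers":0},{"slide":[0.1,0,0],"turn":0,"fingers":0},{"slide":[0.1,0,0],"turn":0,"fingers":0},{"slide":[0.1,0,0],"turn":0,"fingers":0},{"slide":[0.1,0,0],"turn":0,"fingers":0},{"slide":[0.1,0,0],"turn":0,"fingers":0},{"slide":[0.1,0,0],"turn":0,"fingers":0}]'; python3 go.py 0.5438 -0.0792 0.0626 98.9
```

```text
clock: 22.55
eef_pos: [0.5442, -0.0791, 0.072]
ee_rot: [-0.054, 0.705, 0.054, 0.705]
wrist_force: [-0.6, -1.8, 8.4]
grip_width: 0.014
clk 22.55 pos [ 0.5442 -0.0791  0.072 ] F [-0.65 -1.79  8.42] w 0.0140 q7 1.79
xaxis [ 6.e-04 -2.e-04 -1.e+00] jaw ang 98.82
turn about tool x: -0.08
after the turn, slide cm [ 0.94 -0.01 -0.04]
```

Steady 8–9 N drag over 8 mm, so the third clamp is the right one. Pushing it home.

```bash
python3 -m pendant '[{"slide":[0.1,0,0],"turn":0,"fingers":0},{"slide":[0.1,0,0],"turn":0,"fingers":0},{"slide":[0.1,0,0],"turn":0,"fingers":0},{"slide":[0.1,0,0],"turn":0,"fingers":0},{"slide":[0.1,0,0],"turn":0,"fingers":0},{"slide":[0.1,0,0],"turn":0,"fingers":0},{"slide":[0.1,0,0],"turn":0,"fingers":0},{"slide":[0.05,0,0],"turn":0,"fingers":0}]'; python3 go.py 0.5438 -0.0792 0.0626 98.9
```

```text
clock: 23.55
eef_pos: [0.5441, -0.0786, 0.0644]
ee_rot: [-0.054, 0.705, 0.055, 0.705]
wrist_force: [1.3, -1.4, 5.4]
grip_width: 0.0141
clk 23.55 pos [ 0.5441 -0.0786  0.0644] F [ 1.35 -1.43  5.4 ] w 0.0141 q7 1.79
xaxis [ 4.e-04  2.e-04 -1.e+00] jaw ang 98.84
turn about tool x: -0.06
after the turn, slide cm [ 0.18 -0.05 -0.04]
```

```bash
python3 -m pendant '[{"slide":[0.05,0,0],"turn":0,"fingers":0},{"slide":[0.05,0,0],"turn":0,"fingers":0},{"slide":[0.05,0,0],"turn":0,"fingers":0},{"slide":[0.05,0,0],"turn":0,"fingers":0},{"slide":[0,0,0],"turn":0,"fingers":0},{"slide":[0,0,0],"turn":0,"fingers":0},{"slide":[0,0,0],"turn":0,"fingers":0},{"slide":[0,0,0],"turn":0,"fingers":0}]'; python3 go.py 0.5438 -0.0792 0.0626 98.9
```

```text
clock: 24.55
eef_pos: [0.544, -0.0786, 0.0626]
ee_rot: [-0.054, 0.705, 0.055, 0.705]
wrist_force: [-0.2, -1.2, 7.7]
grip_width: 0.0139
clk 24.55 pos [ 0.544  -0.0786  0.0626] F [-0.22 -1.23  7.73] w 0.0139 q7 1.79
xaxis [ 3.e-04  3.e-04 -1.e+00] jaw ang 98.84
turn about tool x: -0.06
after the turn, slide cm [-0.   -0.06 -0.03]
```

Standing still with 7.7 N could be drag or seat contact; I'll push half a millimetre at a time to feel the collar seat.

```bash
python3 -m pendant '[{"slide":[0.05,0,0],"turn":0,"fingers":0},{"slide":[0,0,0],"turn":0,"fingers":0},{"slide":[0,0,0],"turn":0,"fingers":0},{"slide":[0.05,0,0],"turn":0,"fingers":0},{"slide":[0,0,0],"turn":0,"fingers":0},{"slide":[0,0,0],"turn":0,"fingers":0},{"slide":[0,0,0],"turn":0,"fingers":0},{"slide":[0,0,0],"turn":0,"fingers":0}]'; python3 go.py 0.5438 -0.0792 0.0626 98.9
python3 - <<'E'
from h import *
s=cam("side");crop(s,215,160,285,230,9,"pics/s6.png")
E
```

```text
clock: 25.55
eef_pos: [0.5441, -0.0786, 0.0625]
ee_rot: [-0.054, 0.705, 0.055, 0.705]
wrist_force: [-3.1, -0.7, 17.7]
grip_width: 0.0138
clk 25.55 pos [ 0.5441 -0.0786  0.0625] F [-3.14 -0.72 17.68] w 0.0138 q7 1.79
xaxis [ 3.e-04  4.e-04 -1.e+00] jaw ang 98.84
turn about tool x: -0.06
after the turn, slide cm [-0.01 -0.05 -0.04]
```

View pics/s6.png

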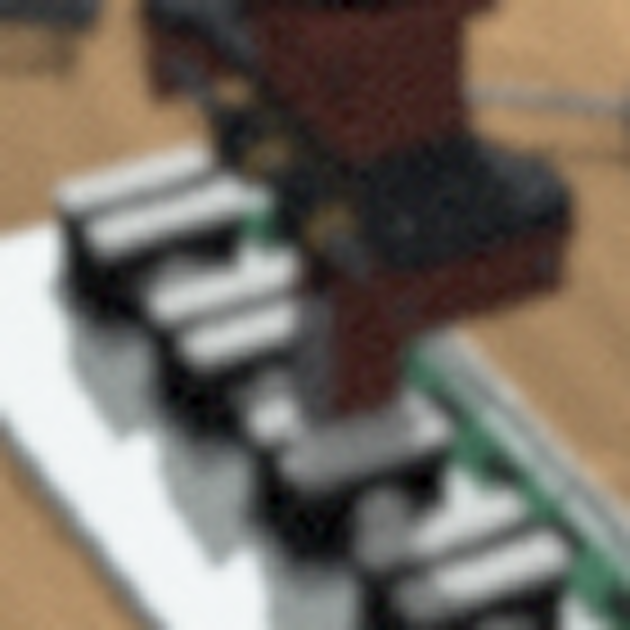

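Seated: 1 mm more commanded moved it only 0.1 mm while force rose to 17.7 N, exactly at the expected home height. I'll relieve the push, release, and raise straight up.

```bash
python3 -m pendant '[{"slide":[-0.07,0,0],"turn":0,"fingers":0},{"slide":[0,0,0],"turn":0,"fingers":0},{"slide":[0,0,0],"turn":0,"fingers":0.3},{"slide":[0,0,0],"turn":0,"fingers":0.5},{"slide":[0,0,0],"turn":0,"fingers":0.6},{"slide":[0,0,0],"turn":0,"fingers":0.6},{"slide":[0,0,0],"turn":0,"fingers":0.6},{"slide":[0,0,0],"turn":0,"fingers":0.6}]'; python3 go.py 0.5438 -0.0792 0.0626 98.9
```

```text
clock: 26.6
eef_pos: [0.5438, -0.0788, 0.0618]
ee_rot: [-0.055, 0.705, 0.055, 0.705]
wrist_force: [0.7, -0.5, -0.0]
grip_width: 0.0529
clk 26.60 pos [ 0.5438 -0.0788  0.0618] F [ 0.69 -0.5  -0.05] w 0.0529 q7 1.79
xaxis [-1.e-04  0.e+00 -1.e+00] jaw ang 98.84
turn about tool x: -0.06
after the turn, slide cm [-0.08 -0.04 -0.01]
```

```bash
python3 -m pendant '[{"slide":[-1,0,0],"turn":0,"fingers":0.6},{"slide":[-2,0,0],"turn":0,"fingers":0.6},{"slide":[-3,0,0],"turn":0,"fingers":0.6},{"slide":[-3,0,0],"turn":0,"fingers":0.6},{"slide":[-3,0,0],"turn":0,"fingers":0.6},{"slide":[-2,0,0],"turn":0,"fingers":0.6},{"slide":[0,5,0],"turn":0,"fingers":0.6},{"slide":[0,5,0],"turn":0,"fingers":0.6}]'
python3 -m pendant '[{"slide":[0,5,0],"turn":0,"fingers":0.6},{"slide":[0,5,0],"turn":0,"fingers":0.6},{"slide":[0,5,0],"turn":0,"fingers":0.6},{"slide":[0,5,0],"turn":0,"fingers":0.6},{"slide":[0,0,0],"turn":0,"fingers":0.6},{"slide":[0,0,0],"turn":0,"fingers":0.6},{"slide":[0,0,0],"turn":0,"fingers":0.6},{"slide":[0,0,0],"turn":0,"fingers":0.6}]'
python3 - <<'E'
from h import *
s=cam("side","pics/s7full.png");crop(s,215,160,285,230,9,"pics/s7.png");t=cam("top","pics/t7full.png");crop(t,240,180,330,245,8,"pics/t7.png")
E
```

```text
clock: 27.6
eef_pos: [0.5286, 0.0207, 0.2031]
ee_rot: [-0.054, 0.704, 0.054, 0.706]
wrist_force: [0.8, 0.6, 0.2]
grip_width: 0.0526
clock: 28.6
eef_pos: [0.4981, 0.2164, 0.202]
ee_rot: [-0.054, 0.705, 0.054, 0.705]
wrist_force: [0.4, -0.4, -0.5]
grip_width: 0.0527
```

View pics/s7.png

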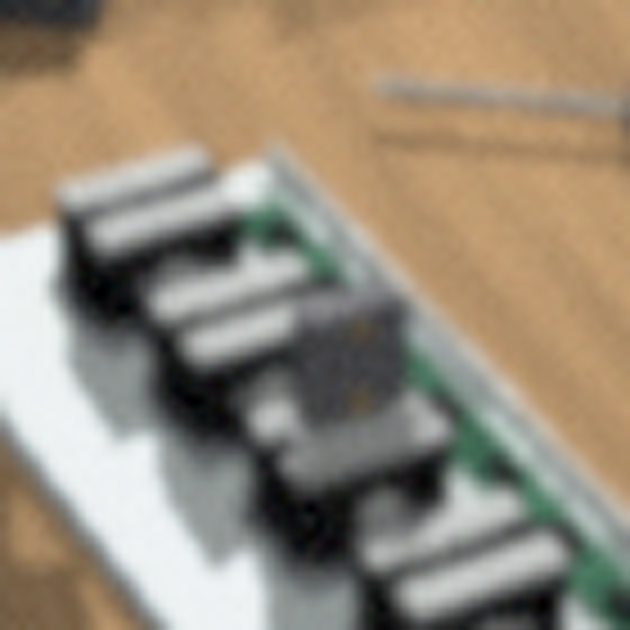

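View pics/t7full.png

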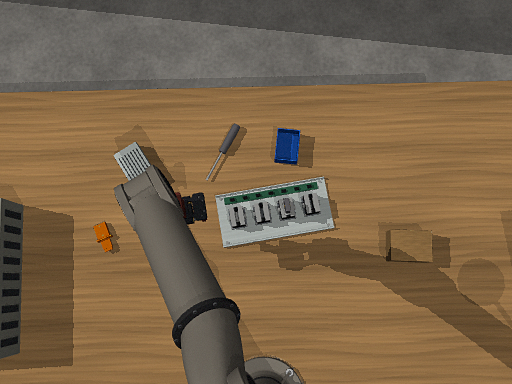

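View pics/t7.png

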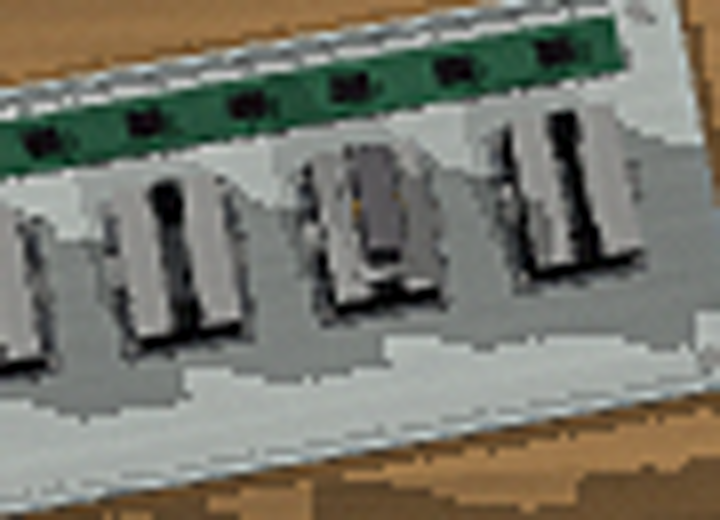

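The blade stands upright in the third clamp with its collar on the lips (side crop 350,360; top crop 380,205). The arm is clear and the bystanders are in place.

```bash
python3 -c "
from cell import ctrl
print(ctrl.observe()['joint_velocities'].round(3));print(ctrl.close_job())"
```

```text
[-0.004  0.003 -0.005 -0.001 -0.    -0.    -0.001]
the job is handed in; nothing more can be done
None
```

The blade is standing in the third clamp from the left as the top camera sees the row, pushed home and let go. I handed the job in at about 28.7 s of the 67 s.

| Clamp (top view, left to right) | What I felt | Verdict |
|---|---|---|
| 1 | Blade stopped near 29–30 mm; force rose with depth to about 13 N and did not drop when still, so I backed out | too tight |
| 2 | No force until 8 mm past the pads | slack |
| 3 | Steady drag of about 6–9 N all the way down | right one |
| 4 | Not tried | – |

- **Seating:** the wrist stopped exactly at the expected home height. A further 1 mm of commanded push moved it only 0.1 mm, while the force rose to 17.7 N. I take that as the collar seating on the clamp.
- **After release:** both pictures show the blade upright with its collar on the lips. The fingers were open and the wrist read no load beyond noise. The arm was at rest 0.2 m up, away from the plate.
- **Bystanders:** the bin, screwdriver, carton and power unit look in place by eye; I did not measure their positions afterwards, and the arm partly hid the power unit in the last top view.
- **Camera disagreement:** the two cameras differed by about 1 mm on the clamp positions, within their calibration, and I used a middle value.

No check failed. I could not read the pad's force on the standing blade directly; I judged it from the drag.

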